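Reseat the heater cover on a bakery counter

ROBOT

A 6-joint arm with a two-finger parallel gripper is mounted at the origin on the work surface. World frame = base frame: x ahead of the robot, y to its left, z up, the work surface at z = 0. Lengths are in mm, angles in degrees, forces in N, time in s.
With the tool pointing down it reaches from about 275 to 975 mm from the base axis. Payload 8.4 kg.
Tool frame: the origin (TCP) lies midway between the tips of the shut fingers; the grasp point (between the pads) lies 19 mm behind it; z points along the fingers, y is the line along which they close (so a half turn about z gives the same grasp; the last joint's range is limited). The gripper opens to 92 mm and grips with 3 to 60 N. Pads are 20 mm wide; open, the fingers measure 128 mm over their backs; the gripper's body (75 mm by 189 mm) begins 69 mm behind the grasp point.
Start: joints at [76.238, 20.225, 93.587, -0, 66.188, -0.138], TCP at [147.226, 607.414, 214.583] pointing down, gripper open.
Joint ranges: [-150.9, 150.9], [-52.94, 120.26], [3.33, 152.33], [-74.26, 254.26], [0, 154.13], [-172.89, 172.89]. Speed limits (degrees/s): [127.2, 127.2, 159.86, 180, 180, 180].

INTERFACE

Orientations are given as a 3x3 rotation matrix whose columns are the frame's x, y, z axes.
In Python, from plant import manip gives the robot as it stands. Calls block until the motion is done:
- manip.move_pose(position, orientation): joint-space move of the TCP to a pose.
- manip.servo_line(position, attitude=None, feed=150): straight line of the TCP; attitude=None keeps the orientation; feed is the mean speed in mm/s.
- manip.movej(angles): joint-space move.
- manip.open() and manip.close(force=None): open the fingers fully, or close them until they stop; force is the grip in N (None keeps the last).
- manip.hold(seconds).
- manip.ik(position, orientation): joint angles nearest the present ones, or None.
- manip.read_camera(name): name is "side" or "top" or "wrist"; returns the picture (420x560x3 uint8, red, green, blue); there is no depth.
- manip.camera_model(name): a dict with "camera_matrix" (3x3 intrinsics, pixels), "rvec" (rotation vector, rad) and "tvec" (3), from world to camera coordinates, as OpenCV has them. Camera axes: x right, y down, z forward; pixel columns grow to the right and rows downward; lengths in mm; the calibration is good to about 2 mm. The wrist camera is an equidistant fisheye: a pixel r from the principal point sees the ray r / f radians off the axis. A picture is of the moment at which its call begins: read the wrist's pose just before it. camera_model takes no time and is no camera call; for the wrist camera it gives the pose at the moment of the call.
A pose or a line that the arm cannot do raises manip.IKError and nothing moves.
- manip.sign_off(): hands the job in; it is judged then, once.
Readings, each from a call of its own:
- manip.current_t(): time.
- manip.current_qpos(): joint angles.
- manip.current_qvel(): joint speeds.
- manip.current_effort(): joint torques, N m.
- manip.current_ee_pos(): TCP position.
- manip.current_ee_rot(): TCP orientation.
- manip.current_wrist_force(): force on the tool from outside, world axes, zero at the start.
- manip.current_ft_torque(): the same for the moment, N m.
- manip.current_gripper_width(): finger opening in mm.
- manip.current_finger_force(): force on a finger pad.
Only numpy, scipy, OpenCV 4.12 (cv2) and the standard library are available. Lean on these libraries where they do the work, as an engineer would, in place of code of your own. Each camera call takes 0.05 s, during which the arm holds its last target. There are 200 camera calls.

TASK

The aluminium cover plate of the pastry warmer's heater box has been left lying askew on top of its four pins. Work it about until all four corner holes drop over their pins and it lies flush on the box all round, then let go. Do not let the cover fall off the box, and leave the two jars and the price tag standing where they are.

Things in the scene. Friction and masses are not known exactly. Their poses are not given: they have to be found in the camera images.
- cover: loose flat aluminium cover plate, 240 x 190 x 6 mm, 0.5 to 0.8 kg; origin at the centre of its underside, x along the 240 side, z up. Too wide to grip across. Starts resting on the tips of the pins, 20 to 35 mm off centre, up to about 10 degrees askew. It slides on the tips, and when all four holes are over their pins it falls 12 mm by its own weight. Either half turn fits.
- cover_slot (a point): the middle of the cover's central through slot, level with the plate's top face, axes as the cover's. The slot is 56 mm along x and 32 mm along y: fingertips, shut or a little spread along x, fit in loosely and can drag or turn the plate.
- cover_hole (a point): the mouth of the cover's corner hole at x = +76, y = +60 mm from the middle, level with its top face. The four holes are alike: round, 13 mm across, right through, at x = +-76, y = +-60 mm.
- heater_box: fixed dark steel open-topped box, 240 x 190 mm outside, 60 mm high, walls 8 mm; origin at the centre of its underside, x along the 240 side, z up. Four upright brass pins stand in it (see box_middle); between the pins it is empty down to 25 mm above the table.
- box_rim (a point): the middle of the box's opening, level with its rim, 60 mm above the table; axes as the box's. The seated cover's underside lies at this height.
- box_middle (a point): over the middle of the box, at pin tip height (72 mm above the table, 12 mm above the rim). Pins: 9 mm thick, the top 6 mm tapering to 7 mm, spaced like the cover's holes and square to the box, but the whole pin frame is mounted with play: its middle lies up to 7 mm from here along x and along y, each time differently. That offset is not measured; find it by feel.
- jam_jar: standing dark red jam jar with red lid, 60 mm across, 85 mm high, beside the box; origin at the centre of its underside
- honey_jar: standing amber honey jar with brass-coloured lid, 60 mm across, 85 mm high, beside the box; origin at the centre of its underside
- price_tag: black price tag, 75 mm wide, 66 mm high, on a small wooden foot 40 x 60 mm, standing beyond the box; origin at the centre of its underside

How it is judged:
By the outcome, as a careful person would: the job done as asked, in the order asked, and still so for the second after the job is handed in, with the robot touching nothing.
It also fails if it takes over 72 s, if anything falls off the work surface, if the arm or the gripper's body presses on something with over 40 N, if the wrist force passes 120 N, or if a joint passes its speed limit or range.

## Working session

There is one attempt and no reset: what is moved stays moved. The work goes in short steps, each a Python script; the robot and the scene stay as the last script left them, time stands still between calls to the robot, and variables do not carry over. Pictures are saved under pics/ and viewed, at most 10 in all, crops included, and the job is handed in when it is done.

```bash
ls; mkdir -p pics
python3 - <<'E'
from plant import manip
import cv2,numpy as np
for n in("top","side"):
    im=manip.read_camera(n); cv2.imwrite(f"pics/{n}0.png",im[:,:,::-1])
    m=manip.camera_model(n); print(n,m)
print(manip.current_t())
E
```

```text
pics
plant.py
top {'camera_matrix': array([[498.12040092,   0.        , 273.85803825],
       [  0.        , 498.12040092, 203.23164082],
       [  0.        ,   0.        ,   1.        ]]), 'rvec': array([ 2.17072123, -2.10265818,  0.23386341]), 'tvec': array([ 10.23486948, 626.96030898, 878.0911744 ])}
side {'camera_matrix': array([[515.86408637,   0.        , 277.81679249],
       [  0.        , 515.86408637, 207.82433133],
       [  0.        ,   0.        ,   1.        ]]), 'rvec': array([ 0.25334704, -2.82867841,  1.17404396]), 'tvec': array([ 598.47853914,  100.85498099, 1169.44941547])}
0.1
```

View pics/top0.png

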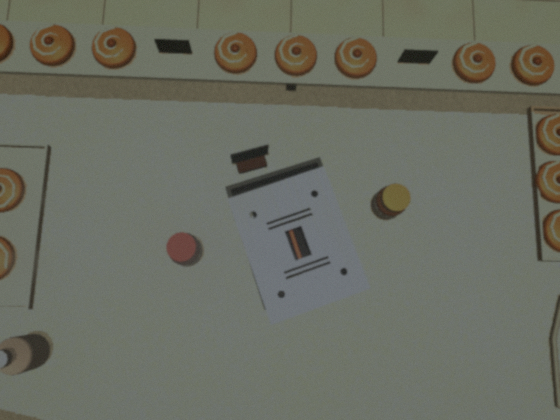

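View pics/side0.png

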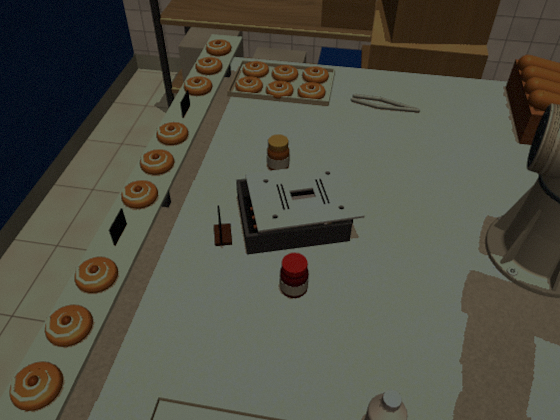

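The top picture shows the cover with holes near (253,214), (314,194), (344,271) and (281,294), and its slot at (298,242). The box's far wall shows along (227,190)-(321,162). The jars are at (182,248) and (396,198), and the tag is at (250,158). I'll zoom in.

Run:
```python
import cv2,numpy as np
a=cv2.imread("pics/top0.png")[145:330,215:380]; b=cv2.imread("pics/side0.png")[155:260,225:370]
a=cv2.convertScaleAbs(cv2.resize(a,None,fx=3,fy=3,interpolation=2),alpha=1.5)
b=cv2.convertScaleAbs(cv2.resize(b,None,fx=5,fy=5,interpolation=2),alpha=1.8)
cv2.imwrite("pics/ta.png",a); cv2.imwrite("pics/sb.png",b)
```

```text
(no output)
```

View pics/ta.png

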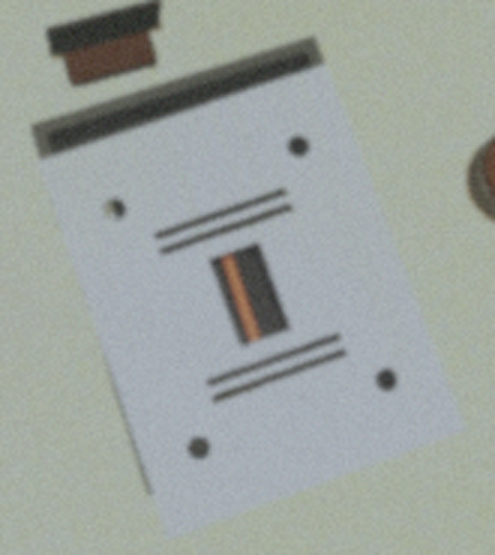

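View pics/sb.png

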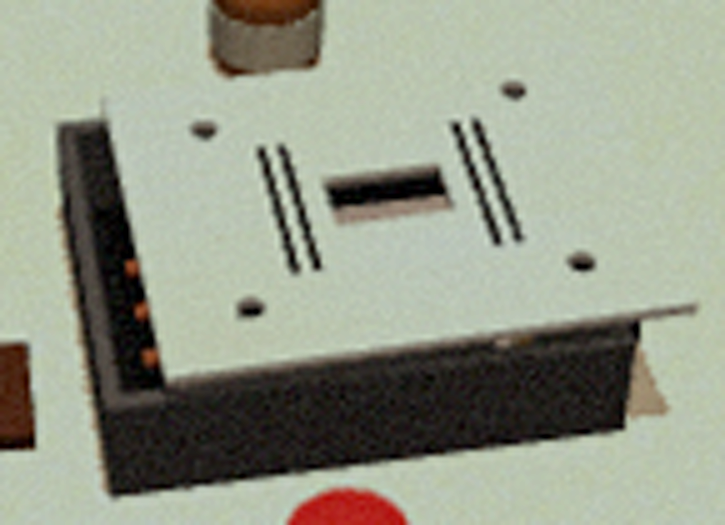

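The zooms show four holes and the slot (tile-crop centres near (115,209), (298,146), (386,380), (199,447)). The box's far rim corners are at crop (33,127) and (316,38). A pin shows partly in the upper-left hole. In the side view the lower box corners are at crop (112,495) and (625,430).

```bash
cat > h.py <<'E'
from plant import manip
import cv2,numpy as np
def ray(n,px,z,m=None):
    m=m or manip.camera_model(n); R=cv2.Rodrigues(m["rvec"])[0]; t=m["tvec"]
    px=np.atleast_2d(np.float64(px)); K=m["camera_matrix"]
    d=np.c_[(px-K[:2,2])/K[0,0],np.ones(len(px))]@R; c=-R.T@t
    return c+d*((z-c[2])/d[:,2])[:,None]
def holes(im):
    "dark round spots of the cover in the top picture (pixels), and slot centre"
    g=cv2.resize(cv2.cvtColor(im,cv2.COLOR_RGB2GRAY),None,fx=4,fy=4,interpolation=2)
    bg=cv2.medianBlur(g,101); mk=((bg.astype(int)-g)>30).astype(np.uint8)
    n,_,s,c=cv2.connectedComponentsWithStats(mk)
    c=(c+.5)/4-.5
    ok=[i for i in range(1,n) if 200<s[i,4]<900 and max(s[i,2:4])<40 and min(s[i,2:4])>12 and 220<c[i,0]<380 and 150<c[i,1]<330]
    return c[ok],s[ok,2:]
E
python3 - <<'E'
from h import *
im=manip.read_camera("top"); c,s=holes(im); print(c.round(1).tolist(),s.tolist())
P=ray("top",c,78); print(P.round(1).tolist())
print("far rim",ray("top",[[226,187.3],[320.3,157.7]],60).round(1).tolist())
sp=lambda x,y:[225+x/5,155+y/5]
print("side bottom",ray("side",[sp(112,495),sp(625,430)],0).round(1).tolist())
print("side rim",ray("side",[sp(105,405),sp(638,328),sp(58,122)],60).round(1).tolist())
print("side holes",ray("side",[sp(204,130),sp(514,90),sp(582,262),sp(250,308)],78).round(1).tolist())
print("jars",ray("top",[[182,248],[396,198]],85).round(1).tolist())
E
```

```text
[[264.5, 163.4], [239.0, 169.5], [314.0, 193.3], [253.7, 213.8], [343.4, 271.1], [280.8, 293.9]] [[14, 23, 212], [20, 28, 325], [27, 27, 562], [21, 24, 368], [27, 29, 596], [28, 28, 613]]
[[697.7, 50.4, 78.0], [684.2, 97.5, 78.0], [643.9, -43.1, 78.0], [601.6, 67.1, 78.0], [502.5, -98.2, 78.0], [458.9, 13.6, 78.0]]
far rim [[653.4, 121.2, 60.0], [717.9, -56.2, 60.0]]
side bottom [[655.7, 123.4, 0.0], [430.7, 43.1, 0.0]]
side rim [[656.4, 122.9, 60.0], [431.4, 35.1, 60.0], [719.7, -53.6, 60.0]]
side holes [[644.5, -40.9, 78.0], [502.9, -95.8, 78.0], [459.8, 16.0, 78.0], [601.7, 70.9, 78.0]]
jars [[534.3, 192.5, 85.0], [639.0, -194.2, 85.0]]
```

```bash
cat >> h.py <<'E'
A=np.radians
def rot(th):
    "tool down, tool y along direction th (deg)"
    c,s=np.cos(A(th)),np.sin(A(th)); y=np.array([c,s,0]); z=np.array([0,0,-1.]); return np.c_[np.cross(y,z),y,z]
BOX=np.array([574.3,-6.7]); BA=19.8
def fromw(p): # world->box frame
    c,s=np.cos(A(BA)),np.sin(A(BA)); d=np.asarray(p)[...,:2]-BOX; return np.stack([d[...,0]*c+d[...,1]*s,-d[...,0]*s+d[...,1]*c],-1)
def tow(b):
    c,s=np.cos(A(BA)),np.sin(A(BA)); return BOX+[b[0]*c-b[1]*s,b[0]*s+b[1]*c]
def cover(im=None):
    "cover pose from side and top holes by rigid fit, top camera, z top face"
    pass
def F(): return np.round(manip.current_wrist_force(),1)
E
python3 - <<'E'
from h import *
print(manip.current_ee_rot().round(2).tolist())
q0=manip.current_qpos()
for th in (21.1,201.1):
    q=manip.ik([552,-14,230],rot(th)); print(th,None if q is None else np.round(q,1))
th=min((21.1,201.1),key=lambda t:abs(manip.ik([552,-14,230],rot(t))[5]))
manip.close(10); manip.move_pose([552,-14,230],rot(th))
m=manip.camera_model("wrist"); print(m); R=cv2.Rodrigues(m["rvec"])[0]; print("cam",-R.T@m["tvec"],R[2])
im=manip.read_camera("wrist"); cv2.imwrite("pics/w1.png",im[:,:,::-1]); print(manip.current_t(),manip.current_gripper_width(),F(),th)
E
```

```text
[[-0.97, 0.24, -0.0], [0.24, 0.97, -0.0], [0.0, -0.0, -1.0]]
21.1 [ -1.6  12.9 101.6  -0.   65.5 -22.7]
201.1 [ -1.6  12.9 101.6  -0.   65.5 157.3]
{'camera_matrix': array([[325.1922621 ,   0.        , 281.8494845 ],
       [  0.        , 325.1922621 , 212.14841796],
       [  0.        ,   0.        ,   1.        ]]), 'rvec': array([-2.83644017, -0.53015568, -0.06973205]), 'tvec': array([-510.85725286, -237.90390285,  350.50244972])}
cam [526.77559278  54.02062599 400.01826692] [ 0.09307698 -0.23932881 -0.96646697]
4.1667 0.4518019845570194 [ 0.3 -0.5  0.1] 21.1
```

View pics/w1.png

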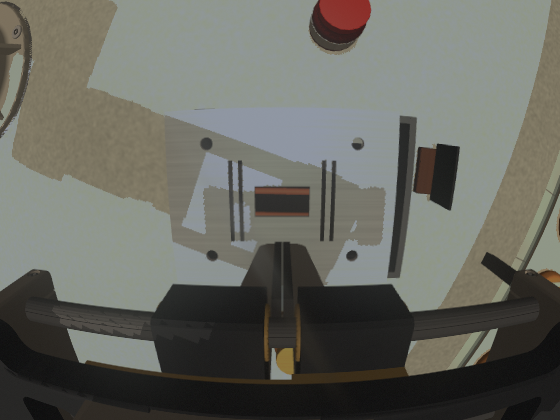

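The wrist picture shows the whole cover: holes at (206,143), (358,143), (352,255) and (212,255), slot centre (282,202), far rim at x≈400.

```bash
cat >> h.py <<'E'
def wray(px,z,m):
    R=cv2.Rodrigues(m["rvec"])[0]; K=m["camera_matrix"]; c=-R.T@m["tvec"]
    u=(np.atleast_2d(np.float64(px))-K[:2,2])/K[0,0]; r=np.linalg.norm(u,axis=1)[:,None]
    d=np.c_[u/r*np.sin(r),np.cos(r)]@R
    return c+d*((z-c[2])/d[:,2])[:,None]
E
python3 - <<'E'
from h import *
m=manip.camera_model("wrist")
H=wray([[206,143.5],[358,143.5],[352,255],[212,255]],78,m); S=wray([282,202],78,m)[0]
print(H.round(1).tolist(),S.round(1)); c=H.mean(0); print("mean",c.round(1))
R=wray([[400,117],[416,117.5],[400,277],[388,276]],60,m); print("rim",R.round(1).tolist())
p=(S[:2]+[552,-14])/2
assert np.hypot(*(S[:2]-[552,-14]))<6
manip.servo_line([*p,95],rot(21.1),feed=200)
f0=F()
manip.servo_line([*p,58],feed=60); print("in",f0,F(),manip.current_ee_pos().round(1))
manip.open(); manip.hold(.2)
print("open",manip.current_gripper_width(),manip.current_finger_force(),F(),manip.current_ft_torque(),manip.current_t())
E
```

```text
[[461.2, 13.2, 78.0], [603.2, 68.2, 78.0], [646.2, -43.1, 78.0], [504.5, -98.0, 78.0]] [554.1 -15.7  78. ]
mean [553.8 -14.9  78. ]
rim [[639.9, 114.7, 60.0], [657.5, 122.4, 60.0], [723.1, -54.4, 60.0], [707.4, -58.2, 60.0]]
in [0.3 0.5 0.2] [0.1 0.2 0.1] [553.1 -14.9  58. ]
open 28.144216646436092 10.134537754347548 [-1.9 -0.5  4.3] [-0.1826631   0.22291392  0.01913513] 6.4833
```

Run:
```python
from h import *
manip.servo_line([575,-6.5,58],rot(19.9),feed=40)
print("drag",manip.current_gripper_width(),manip.current_finger_force(),F(),manip.current_ft_torque().round(2))
for n in("wrist","top","side"):
    m=manip.camera_model(n); im=manip.read_camera(n); np.savez(f"pics/{n}2.npz",im=im,**m)
    cv2.imwrite(f"pics/{n}2.png",im[:,:,::-1])
w=cv2.imread("pics/wrist2.png"); t=cv2.resize(cv2.imread("pics/top2.png")[150:330,220:380],None,fx=2,fy=2)
s=cv2.resize(cv2.imread("pics/side2.png")[155:260,225:370],None,fx=2,fy=2)
o=np.zeros((600,800,3),np.uint8); o[:420,:560]=w; o[:210,560:800]=s[:,:240]; o[210:570,560:800]=t[:,40:280]
cv2.imwrite("pics/c2.png",cv2.convertScaleAbs(o,alpha=1.4)); print(manip.current_t())
```

```text
drag 28.13997472437902 10.202438905835152 [-3.1 -1.5  6. ] [-0.17  0.44  0.07]
7.375
```

View pics/c2.png

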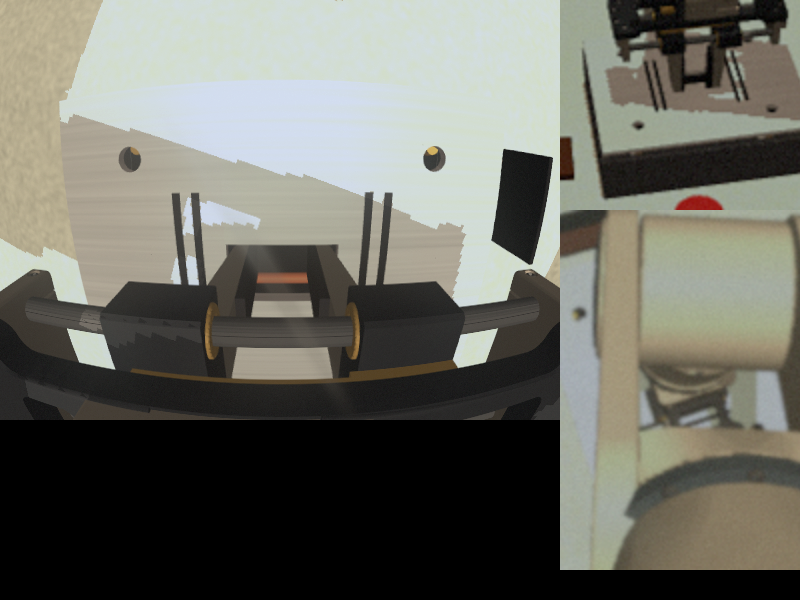

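The wrist view shows the two +y holes at (129,158) and (434,158), with gold pin tips in their upper parts at (134,151) and (433,151). The pins therefore lie mostly to the plate's +y. I'll measure them.

Run:
```python
from h import *
d=np.load("pics/wrist2.npz"); im=d["im"]; m={k:d[k] for k in("camera_matrix","rvec","tvec")}
o=[]
for (x,y) in((129,158),(434,158)):
    c=im[y-20:y+20,x-20:x+20,::-1]; o.append(cv2.convertScaleAbs(cv2.resize(c,(400,400),interpolation=cv2.INTER_CUBIC),alpha=1.4))
    hsv=cv2.cvtColor(im,cv2.COLOR_RGB2HSV)[y-20:y+20,x-20:x+20].astype(int); r=im[y-20:y+20,x-20:x+20].astype(int)
    gold=(hsv[...,1]>110)&(r[...,0]>90)
    dark=(hsv[...,2]<105)|gold
    for nm,k in(("gold",gold),("hole",dark)):
        n,_,s,cc=cv2.connectedComponentsWithStats(k.astype(np.uint8)); i=1+s[1:,4].argmax()
        b=s[i]; pz=72 if nm=="gold" else 78
        x0,y0,x1,y1=b[0]+x-20.5,b[1]+y-20.5,b[0]+b[2]+x-20.5,b[1]+b[3]+y-20.5; xm,ym=cc[i]+[x-20,y-20]
        w=wray([[x0,ym],[x1,ym],[xm,y0],[xm,y1],[xm,ym]],pz,m)
        print(nm,b.tolist(),"box L R T B C",fromw(w).round(1).tolist())
cv2.imwrite("pics/z.png",np.hstack(o))
R=cv2.Rodrigues(m["rvec"])[0]; C=-R.T@m["tvec"]; print("cam",fromw(C),C[2], "tcp",fromw(manip.current_ee_pos()))
```

```text
gold [22, 9, 8, 7, 29] box L R T B C [[-76.9, 63.0], [-72.2, 62.7], [-74.7, 65.0], [-74.9, 61.4], [-74.8, 62.9]]
hole [9, 9, 23, 25, 445] box L R T B C [[-81.8, 59.4], [-68.5, 58.8], [-74.5, 65.5], [-75.4, 52.9], [-74.9, 59.1]]
gold [13, 9, 11, 8, 66] box L R T B C [[75.0, 63.3], [81.5, 63.6], [78.2, 65.5], [78.5, 61.3], [78.4, 63.4]]
hole [9, 8, 23, 26, 439] box L R T B C [[70.2, 59.5], [83.4, 60.2], [76.2, 66.3], [77.2, 53.3], [76.7, 59.8]]
cam [ 1.09767931 71.92005547] 228.13156040271136 tcp [0.36121923 0.00552365]
```

View pics/z.png

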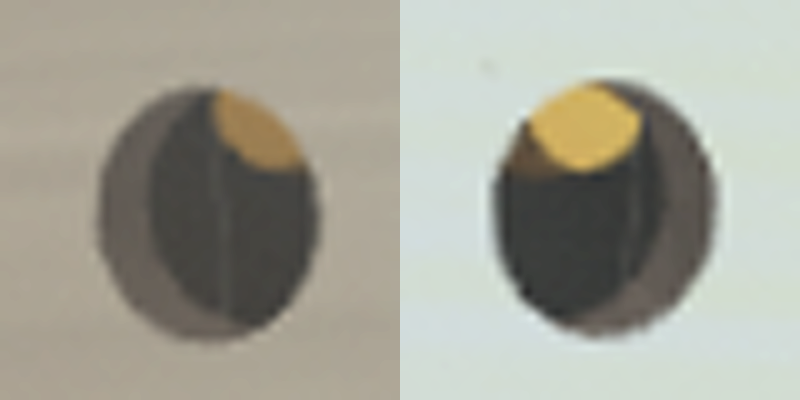

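The zoom shows both tips clearly: left pin lowest point at crop (272,172), right pin lowest at (183,172) within its own tile, radius about 60 crop pixels.

Run:
```python
from h import *
d=np.load("pics/wrist2.npz"); m={k:d[k] for k in("camera_matrix","rvec","tvec")}
low=fromw(wray([[135.7,154.7],[431.8,154.7]],72,m)); cen=fromw(wray([[135.8,148.9],[432.0,148.9]],72,m))
print(low.round(2).tolist(),cen.round(2).tolist())
```

```text
[[-73.98, 60.76], [78.27, 61.22]] [[-73.74, 63.75], [78.19, 64.24]]
```

Run:
```python
from h import *
b=fromw(manip.current_ee_pos())+[1.35,5.0]
manip.servo_line([*tow(b),58],feed=30); manip.hold(.1)
m=manip.camera_model("wrist"); im=manip.read_camera("wrist"); np.savez("pics/wrist3.npz",im=im,**m)
o=[cv2.convertScaleAbs(cv2.resize(im[138:178,x-20:x+20,::-1],(400,400),interpolation=cv2.INTER_CUBIC),alpha=1.4) for x in(129,434)]
cv2.imwrite("pics/z3.png",np.hstack(o)); print(F(),manip.current_gripper_width(),manip.current_t())
```

```text
[-0.4 -0.1 -5.4] 28.366824345289874 7.85
```

View pics/z3.png

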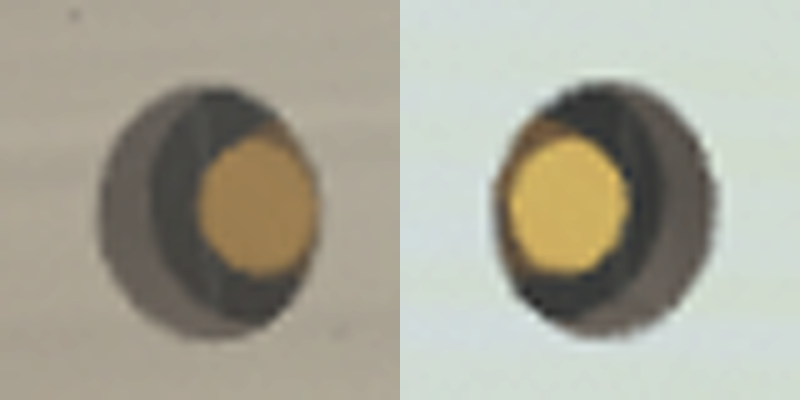

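Both pin tips are now centred in their holes (crop (260,205) and (168,205)). The wrist carries the plate's weight, -5.4 N, so the holes are clear of the tips. I'll release.

Run:
```python
from h import *
manip.close(10); manip.hold(.4)
print(F(),manip.current_gripper_width()); p=manip.current_ee_pos()
manip.servo_line([p[0],p[1],230],feed=120); print(F())
m=manip.camera_model("wrist"); im=manip.read_camera("wrist"); np.savez("pics/wrist4.npz",im=im,**m)
s=manip.read_camera("side")
o=np.zeros((600,725,3),np.uint8); o[:300,:400]=cv2.resize(im[90:300,150:430],(400,300),interpolation=2)[:,:,::-1]
o[300:600,:414]=cv2.resize(s[155:260,225:370],(414,300),interpolation=2)[:,:,::-1]
cv2.imwrite("pics/w4.png",cv2.convertScaleAbs(o,alpha=1.5)); print(manip.current_t())
```

```text
[ 0.2  0.1 -6.5] 28.2142605628428
[ 0.5 -0.2  0.6]
10.15
```

View pics/w4.png

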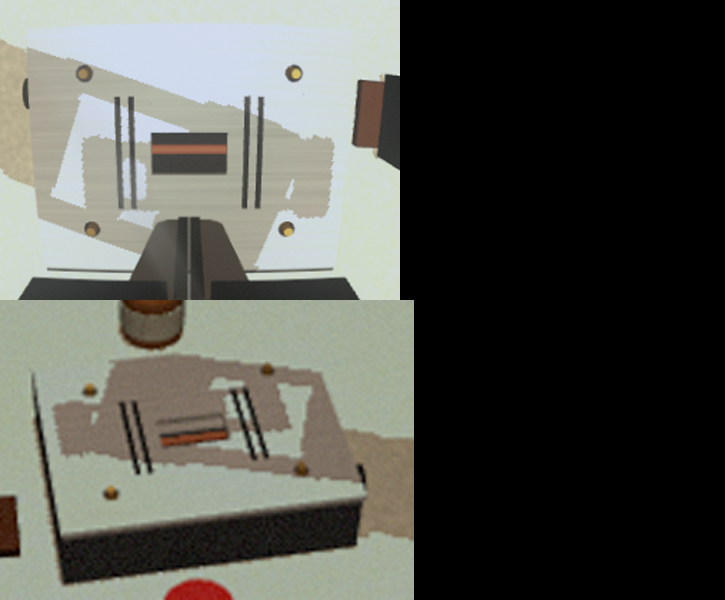

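The fingers are out and all four pins show centred in their holes: upper crop (84,73), (294,73), (287,229) and (92,229). I'll check the height from the hole spacing.

Run:
```python
from h import *
print("now",manip.current_gripper_width(),F())
def chk(f,px):
    d=np.load(f); m={k:d[k] for k in("camera_matrix","rvec","tvec")}
    for z in(66,72,78):
        H=fromw(wray(px,z,m)); l=lambda i,j:np.hypot(*(H[i]-H[j])).round(1)
        print(z,"152:",l(0,1),l(3,2),"120:",l(0,3),l(1,2),"mean",H.mean(0).round(1))
s=280/400
chk("pics/wrist4.npz",np.array([[84,73.5],[294,73.5],[287,229],[92,229]])*s+[150,90])
sp=lambda x,y:[225+x*145/414,155+(y-300)*105/300]
H=[sp(111,493),sp(90,390),sp(267,370),sp(301,468)]
for z in(66,72,78): print("side",z,fromw(ray("side",H,z)).mean(0).round(1))
```

```text
now 0.6674728569215298 [-0.4  1.3 -0.2]
66 152: 152.1 152.4 120: 119.8 119.8 mean [2.6 4.4]
72 152: 149.4 149.7 120: 117.6 117.6 mean [2.6 5.7]
78 152: 146.6 146.9 120: 115.5 115.5 mean [2.6 7. ]
side 66 [1.7 5.9]
side 72 [ 3. 12.]
side 78 [ 4.2 18.1]
```

```bash
python3 -c "
from h import *
manip.hold(.3); print(manip.sign_off())"
```

```text
the job is handed in; nothing more can be done
None
```

The cover is seated over all four pins: its top face measures 66 mm, flush on the box, at all four corners. The gripper is clear, and I handed the job in at about 10.5 s; the jars and tag were not touched.

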